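Set the locked throttle valve two turns open and hold it

ROBOT

A 6-joint arm with a two-finger parallel gripper is mounted at the origin on a cart in front of the work surface, level with it; the furniture and walls round the work are solid. World frame = base frame: x ahead of the robot, y to its left, z up, the work surface at z = 0. Lengths are in m, angles in rad, forces in N, time in s.
With the tool pointing down it reaches from about 0.35 to 0.775 m from the base axis. Payload 7.3 kg.
Tool frame: the origin (TCP) lies at the very end of the fingers, on their centre line; the grasp point (between the pads) lies 19 mm behind it (robot.hold_point_z is the distance from the TCP to the grasp point, in m); z points along the fingers, y is the direction in which the jaws open and shut (so a half turn about z gives the same grasp; the last joint's range is limited). The gripper opens to 92 mm and grips with 3 to 60 N. Pads are 19 mm wide; open, the fingers measure 130 mm over their backs; the gripper's body (75 mm by 190 mm) begins 47 mm behind the grasp point.
Start: joints at [1.053, 0.342, 1.524, -0, 1.275, -0.146], TCP at [0.191, 0.489, 0.227] pointing down, gripper open.
Joint ranges: [-2.53, 2.53], [-0.77, 2.02], [0.04, 2.7], [-1, 4.14], [0.28, 2.66], [-3.11, 3.11]. Speed limits (rad/s): [2.57, 2.57, 3.14, 3.14, 3.14, 3.14].

INTERFACE

Orientations are given as [roll, pitch, yaw] about the fixed x, y, z axes, in that order (R = Rz(yaw) Ry(pitch) Rx(roll)).
In Python, from cell import monitor, viewer, robot gives the robot as it stands.
- The arm moves only by the tool move_arm, never from a script. Its argument "deltas" is a list of rows, each an object of numbers: "x", "y", "z": the shift along the tool's x, y, z in m; "wx", "wy", "wz": the turn, a rotation vector about the tool's x, y, z in degrees; "hand": the opening, from 0 (shut) to 1 (fully open). In form: [{"x": .., "y": .., "z": .., "wx": .., "wy": .., "wz": .., "hand": ..}, ...]. A call has 1 to 8 rows; each row is the pose to reach, as a shift and turn from the pose commanded when the call began, along the tool's axes at that moment; what a row does not reach only later rows make up. A row lasts 1/8 s, in which the tool goes at most 62.5 mm and 10.7 degrees, less where a joint would pass 70% of its speed; a pose out of reach is approached as far as the arm can. A call with a gripper value outside its range is refused whole. The fingers move at their own pace and stop on an object; "grip_force" is the grip in N (left out, the last holds). Time passes only in rows, so rows that repeat a pose let the fingers close. It gives the time, the measured TCP pose, the force and the opening at its end, in the units of the state.
- monitor.observe(): the state, without advancing time (a new reading comes with each control period).
- viewer.read_camera(name): name is "side" or "top" or "wrist"; returns the picture (384x512x3 uint8, red, green, blue); there is no depth.
- viewer.camera_params(name): a dict with "camera_matrix" (3x3 intrinsics, pixels), "k1" (the pictures are not rectified: a ray, as slopes to the right and down, at radius r is drawn at 1 + k1 r^2 times it, then the intrinsics apply), "R" (3x3) and "t" (3): a world point X has camera coordinates R X + t. Camera axes: x right, y down, z forward; pixel columns grow to the right and rows downward; lengths in m; the calibration is good to about 2 mm. A picture is of the moment at which its call begins: read the wrist's pose just before it. camera_params takes no time and is no camera call; for the wrist camera it gives the pose at the moment of the call.
- robot.hand_in(): hands the job in, once; it reports no verdict.
The state is a dict: "time": time; "qpos": joint angles; "qvel": joint speeds; "joint_efforts": joint torques, N m; "tool_pos": TCP position; "tool_rot": TCP orientation; "contact_force": force on the tool from outside, world axes, zero at the start; "torque": the same for the moment, N m; "opening": finger opening in m.
Only numpy, scipy, OpenCV 4.12 (cv2) and the standard library are available. Lean on these libraries where they do the work, as an engineer would, in place of code of your own. Each camera call takes 0.05 s, during which the arm holds its last target. There are 200 camera calls.

TASK

Set the throttle valve on the bench for the next test: slide its lock bar all the way back out from under the red handwheel, then turn the wheel clockwise (seen from above) until the valve is shut against its stop. From the stop, open it again anticlockwise by exactly two full turns and finish with the gripper still gripping the wheel's black crank handle, holding it still there. Leave the screwdriver, the roll of tape and the nut lying beside the valve where they are.

Things in the scene. Friction and masses are not known exactly. Their poses are not given: they have to be found in the camera images.
- valve: Blue throttle valve on a dark steel base plate, fixed to the bench; place and yaw vary. Origin on the bench top below the handwheel's axis; z up. Pipe along its x axis, 216 mm long, flanges 56 mm across, tops at 64 mm height. Lock bar along its +y, in two grey bridge guides at y = 97 and 193 mm, tops at 75 mm. Base plate 150 mm along x, y from -90 to +210 mm, 8 mm thick.
- wheel_centre (a point): Centre of the red three-spoked handwheel, on its vertical axis, 80 mm above the bench. Rim centre line of 62 mm radius, rim bar 14 mm thick; hub top at 90 mm. It neither rises nor sinks as it turns.
- lock (a joint): Slide of the lock bar, m: 0 = locked (the bar's nose is under the rim, in the way of the bolt end below the crank handle, so the wheel cannot be shut), 0.040 = fully back at its stop, wheel free. Grows along the valve's +y (away from the wheel). Friction about 2 N; stays where it is left.
- lock_post (a point): Point on the axis of the lock bar's upright yellow post, at the height to pinch it, 110 mm above the bench. The post is round, 18 mm thick, from 69 to 126 mm above the bench; it stands 125 mm from the wheel's axis when locked, 165 mm when fully back.
- wheel (a joint): Turn of the handwheel, rad: 0 = shut, against the stop; grows anticlockwise seen from above (opening); one turn is 6.283; upper stop at 20. It starts about 0.45 to 1.2 turns open. Friction 0.10 N m (about 2 N at the handle); stays where it is left.
- crank_handle: Black upright crank handle on the rim: a round sleeve 21 mm thick, 43 mm tall (89 to 132 mm above the bench), revolving freely on its pin, so a hand can carry it round its 62 mm circle without turning. Origin: centre of its lower end; z up. Its bearing about the wheel's axis in the valve's frame (from +x towards +y) is wheel joint - 0.44 rad.
- crank_grip (a point): Point on the axis of the crank handle at the height to grip it, 112 mm above the bench.
- yellow_screwdriver: Bystander: loose screwdriver with yellow handle, 174 mm long, lying beyond the valve's -y end. Origin at its middle, underside.
- black_tape: Bystander: loose roll of black tape, 57 mm across, 19 mm high, lying on the valve's +x side. Origin at its middle, underside.
- steel_nut: Bystander: loose steel nut, 27 mm across, 13 mm high, lying on the valve's -x side. Origin at its middle, underside.

How it is judged:
On the way, in this order (a step that is already met when the one before it is completed fails the run):
1. the lock bar is slid fully back, clear of the wheel (value of joint lock above 0.034 m), for 0.1 s.
2. the wheel is shut against its stop (value of joint wheel below 0.06 rad), for 0.1 s.
At the end, for the whole second after the job is handed in: the lock bar is still back (at least 34 of 40 mm), the wheel stands still two turns open from its stop (12.57 rad, within 0.2 rad or 11 degrees), and the fingers still grip the crank handle (more than 3 N, grasp point within 50 mm of it) (value of joint lock above 0.034 m and value of joint wheel between 12.366 and 12.766 rad and velocity of joint wheel between -0.1 and 0.1 rad/s and contact force between the fingers and crank_handle above 3 N and distance between the grasp point and crank_grip below 0.05 m); the arm keeps its last pose, push and grip.
It fails at once if a bystander (screwdriver, tape or nut) is moved by more than 25 mm (distance of any of yellow_screwdriver, black_tape, steel_nut from where it was at the start of the episode above 0.025 m).
It also fails if it takes over 72 s, if anything falls off the work surface, if the arm or the gripper's body presses on something with over 40 N, if the wrist force passes 120 N, or if a joint passes its speed limit or range.

## Working session

There is one attempt and no reset: what is moved stays moved. The work goes in short steps, Python scripts to look and compute and a tool call to move; the robot and the scene stay as the last step left them, time stands still between calls to the robot, and variables do not carry over. Pictures are saved under pics/ and viewed, about 8 in all and at most 12, crops included, and the job is handed in when it is done.

Besides the shell and the picture viewer there is one more tool, called after ">>>" as a command line: name --argument value ..., lists and objects as JSON in quotes. move_arm: Moves the arm, as the interface text tells. Its arguments: {"type":"object","properties":{"deltas":{"type":"array","items":{"type":"object","properties":{"x":{"type":"number"},"y":{"type":"number"},"z":{"type":"number"},"wx":{"type":"number"},"wy":{"type":"number"},"wz":{"type":"number"},"hand":{"type":"number"}}}},"grip_force":{"type":"number"}},"required":["deltas"]}

```bash
ls; mkdir -p pics; cat > h.py <<'E'
import numpy as np, cv2
from cell import monitor, viewer, robot
def ray(P,px):
    K=np.array(P["camera_matrix"]);R=np.array(P["R"]);t=np.array(P["t"])
    d=np.linalg.inv(K)@[px[0],px[1],1]; s=d[:2].copy(); u=s.copy()
    for _ in range(20): u=s/(1+P["k1"]*(u@u))
    return -R.T@t, R.T@np.array([u[0],u[1],1])
def onz(P,px,z):
    c,d=ray(P,px); return c+d*(z-c[2])/d[2]
def proj(P,X):
    K=np.array(P["camera_matrix"]);c=np.array(P["R"])@X+np.array(P["t"]); s=c[:2]/c[2]; s=s*(1+P["k1"]*(s@s))
    return (K@[s[0],s[1],1])[:2]
def snap(n,f):
    P=viewer.camera_params(n); I=np.array(viewer.read_camera(n))[:,:,::-1].copy(); cv2.imwrite("pics/"+f,I); return P,I
E
python3 - <<'E'
from h import *
print(monitor.observe())
a=snap("top","top0.png")[1];b=snap("side","side0.png")[1]
cv2.imwrite("pics/both.png",cv2.resize(np.vstack([a,b]),None,fx=.78,fy=.78))
for n in("top","side","wrist"):
    P=viewer.camera_params(n);print(n,-np.array(P["R"]).T@P["t"],np.round(P["R"],2).tolist())
E
```

```text
pics
{'time': 0.0, 'qpos': array([ 1.05298261e+00,  3.42718419e-01,  1.52501964e+00,  7.31878925e-06,
        1.27540887e+00, -1.46002156e-01]), 'qvel': array([-0.00065856, -0.00154365, -0.0024525 , -0.00013737,  0.00122204,
        0.00117766]), 'joint_efforts': array([ 3.09417806e-05, -4.31236517e+01, -2.44215846e+01,  7.18052150e-02,
        5.60767134e-02, -1.30101571e-04]), 'tool_pos': array([0.19050674, 0.48877405, 0.22604629]), 'tool_rot': array([-3.14005593e+00, -2.33045991e-04,  2.76977878e+00]), 'contact_force': array([ 0.59544402, -0.52183954,  0.098074  ]), 'torque': array([0.03528438, 0.05623656, 0.00270167]), 'opening': 0.09162064018464973}
top [0.47365601 0.08052243 0.92747237] [[-0.01, -1.0, -0.0], [-1.0, 0.01, -0.07], [0.07, 0.0, -1.0]]
side [ 0.12874646 -0.56810985  0.41551722] [[0.84, -0.54, 0.01], [-0.21, -0.34, -0.92], [0.5, 0.77, -0.4]]
wrist [0.12781118 0.51356506 0.38369791] [[0.36, 0.93, 0.0], [0.9, -0.35, 0.25], [0.24, -0.09, -0.97]]
```

View pics/top0.png

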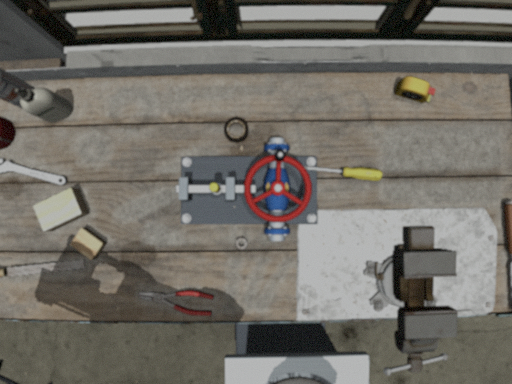

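View pics/side0.png

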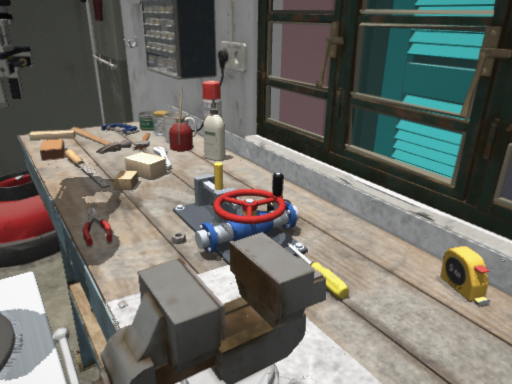

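```bash
python3 - <<'E'
from h import *
P=viewer.camera_params("top");I=cv2.imread("pics/top0.png");H=cv2.cvtColor(I,cv2.COLOR_BGR2HSV)
def roi(m,x0,x1,y0,y1):
    o=np.zeros_like(m);o[y0:y1,x0:x1]=m[y0:y1,x0:x1];return o
red=cv2.inRange(H,(0,150,70),(8,255,255))|cv2.inRange(H,(172,150,70),(180,255,255))
red=roi(red,235,320,140,230)
c=max(cv2.findContours(red,cv2.RETR_EXTERNAL,cv2.CHAIN_APPROX_NONE)[0],key=cv2.contourArea)
h=cv2.convexHull(c);W=np.array([onz(P,p[0],.08)[:2] for p in c if True])
# circle fit on hull pts
Wh=np.array([onz(P,p[0],.08)[:2] for p in h]);A=np.c_[2*Wh,np.ones(len(Wh))];s=np.linalg.lstsq(A,(Wh**2).sum(1),rcond=None)[0]
r=np.sqrt(s[2]+s[0]**2+s[1]**2);print("wheel",s[:2],r)
ye=roi(cv2.inRange(H,(18,120,100),(35,255,255)),200,235,170,205);M=cv2.moments(ye,True);p=(M['m10']/M['m00'],M['m01']/M['m00']);print("post px",p,[onz(P,p,z) for z in(.126,.11)])
hb=roi(cv2.inRange(H,(0,0,0),(180,255,40)),268,292,143,166);M=cv2.moments(hb,True);p=(M['m10']/M['m00'],M['m01']/M['m00']);print("handle px",p,M['m00'],onz(P,p,.132),onz(P,p,.11))
# base plate bolts (bright)
for q in[(187,161),(187,218),(312,161),(312,218)]:print(q,onz(P,q,.01))
cv2.imwrite("pics/crop.png",cv2.resize(I[120:260,160:400],None,fx=3.3,fy=3.3,interpolation=cv2.INTER_CUBIC))
E
```

```text
wheel [0.5175937 0.0412908] 0.06739439143595977
post px (214.94444444444446, 186.16666666666666) [array([0.51948176, 0.16219596, 0.126     ]), array([0.52039659, 0.16382643, 0.11      ])]
handle px (278.0769230769231, 157.46153846153845) 13.0 [0.57233797 0.04103    0.132     ] [0.57506717 0.03993778 0.11      ]
(187, 161) [0.58236486 0.23542353 0.01      ]
(187, 218) [0.45726344 0.23569333 0.01      ]
(312, 161) [ 0.57876987 -0.03945633  0.01      ]
(312, 218) [ 0.45399864 -0.03688285  0.01      ]
```

View pics/crop.png

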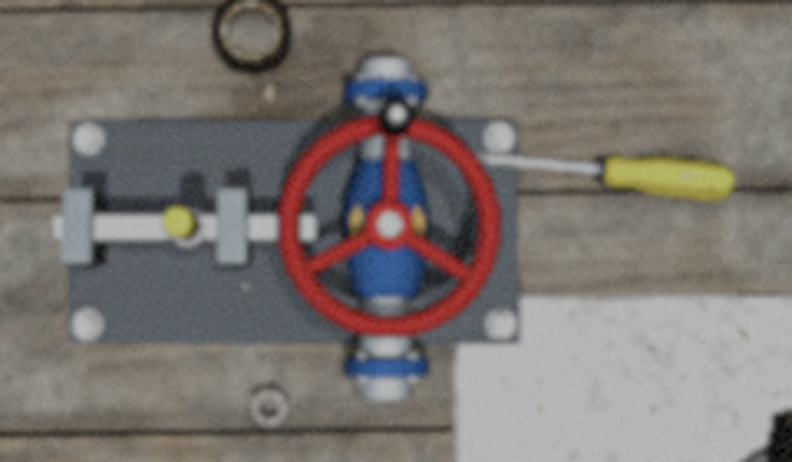

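Top view: wheel centre is about (0.518, 0.039), valve yaw is about -0.01, the handle bears about 0 (wheel about 6.7 rad), and the post is at (0.520, 0.164). Next I move above the post with the jaws along y.

>>> move_arm --deltas '[{"x":-0.053,"y":-0.023,"wz":-3},{"x":-0.106,"y":-0.046,"wz":-6},{"x":-0.159,"y":-0.069,"wz":-9},{"x":-0.212,"y":-0.092,"wz":-12},{"x":-0.265,"y":-0.114,"wz":-15},{"x":-0.318,"y":-0.137,"wz":-18},{"x":-0.371,"y":-0.16,"wz":-21.3},{"x":-0.4246,"y":-0.183,"wz":-21.3,"hand":0.7}]' --grip_force 25

```text
schema error: expected keys x, y, z, wx, wy, wz, hand
```

>>> move_arm --deltas '[{"z":0},{"z":0}]'

```text
schema error: expected keys x, y, z, wx, wy, wz, hand
```

```bash
python3 - <<'E'
from h import *
o=monitor.observe();print(o['tool_pos'],o['tool_rot'],o['qpos'])
P,I=snap("wrist","w1.png")
for n,X in[("post",[.5196,.164,.126]),("handle",[.5785,.037,.132]),("hub",[.518,.039,.09])]:print(n,proj(P,np.array(X)))
E
```

```text
[0.19051672 0.48881612 0.22611492] [-3.14023202e+00 -2.03322512e-04  2.76982169e+00] [ 1.05300836e+00  3.42638935e-01  1.52494116e+00  3.33237669e-06
  1.27538830e+00 -1.46018114e-01]
post [120.66214477 475.69454559]
handle [ 71.7772968  511.14519224]
hub [ 64.38807214 461.97190746]
```

View pics/w1.png

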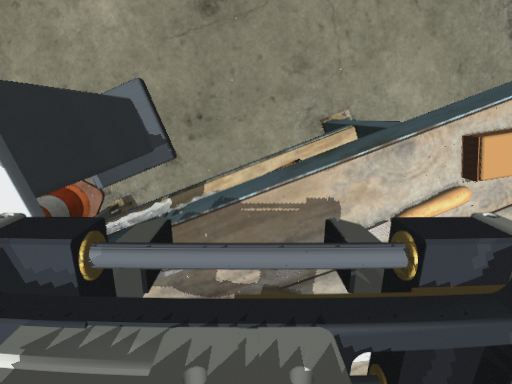

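The move was refused because every row needs all its keys, so the arm is still at the start pose. Its wrist picture shows only the bench edge and the fingers.

>>> move_arm --deltas '[{"x":-0.053,"y":-0.023,"z":0,"wx":0,"wy":0,"wz":-3,"hand":1},{"x":-0.106,"y":-0.046,"z":0,"wx":0,"wy":0,"wz":-6,"hand":1},{"x":-0.159,"y":-0.069,"z":0,"wx":0,"wy":0,"wz":-9,"hand":1},{"x":-0.212,"y":-0.092,"z":0,"wx":0,"wy":0,"wz":-12,"hand":1},{"x":-0.265,"y":-0.114,"z":0,"wx":0,"wy":0,"wz":-15,"hand":1},{"x":-0.318,"y":-0.137,"z":0,"wx":0,"wy":0,"wz":-18,"hand":1},{"x":-0.371,"y":-0.16,"z":0,"wx":0,"wy":0,"wz":-21.3,"hand":1},{"x":-0.4246,"y":-0.183,"z":0,"wx":0,"wy":0,"wz":-21.3,"hand":0.7}]' --grip_force 25

```text
time: 1.15
tool_pos: [0.5209, 0.1629, 0.2266]
tool_rot: [3.141, -0.0, -3.141]
contact_force: [0.7, 1.7, 0.1]
opening: 0.0861
```

>>> move_arm --deltas '[{"x":0,"y":0,"z":0,"wx":0,"wy":0,"wz":0,"hand":0.7},{"x":0,"y":0,"z":0,"wx":0,"wy":0,"wz":0,"hand":0.7}]'

```text
time: 1.4
tool_pos: [0.5192, 0.1646, 0.2263]
tool_rot: [3.141, -0.001, 3.141]
contact_force: [-1.2, 0.5, -0.1]
opening: 0.0669
```

```bash
python3 - <<'E'
from h import *
o=monitor.observe();print(o['tool_pos'],o['tool_rot'],o['qpos'])
P,I=snap("wrist","w2.png")
for n,X in[("post",[.5196,.164,.126]),("handle",[.5785,.037,.132]),("hub",[.518,.039,.09])]:print(n,proj(P,np.array(X)))
E
```

```text
[0.51922404 0.16457035 0.22627033] [ 3.14125184e+00 -1.39874056e-03  3.14086219e+00] [ 1.65873028e-01  3.79200406e-01  1.46931084e+00  5.90465424e-04
  1.29440431e+00 -1.40435410e+00]
post [247.20878621 190.97076795]
handle [118.62097946 250.36406512]
hub [130.66973153 181.12702254]
```

View pics/w2.png

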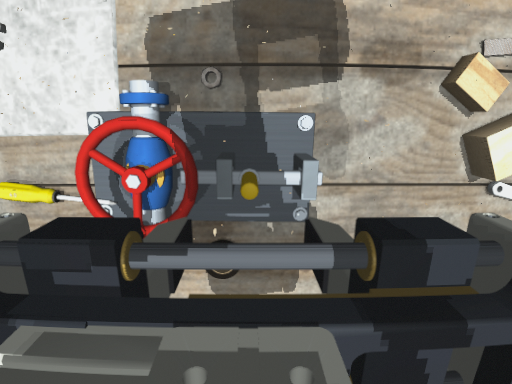

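The wrist view shows the post at about (249, 190) and the hub at (133, 181). That matches the map with y about 1 mm greater. I'll descend and pinch the post.

>>> move_arm --deltas '[{"x":0,"y":0.001,"z":0.05,"wx":0,"wy":0,"wz":0,"hand":0.7},{"x":0,"y":0.001,"z":0.1,"wx":0,"wy":0,"wz":0,"hand":0.7},{"x":0,"y":0.001,"z":0.133,"wx":0,"wy":0,"wz":0,"hand":0.7},{"x":0,"y":0.001,"z":0.133,"wx":0,"wy":0,"wz":0,"hand":0.7},{"x":0,"y":0.001,"z":0.133,"wx":0,"wy":0,"wz":0,"hand":0},{"x":0,"y":0.001,"z":0.133,"wx":0,"wy":0,"wz":0,"hand":0},{"x":0,"y":0.001,"z":0.133,"wx":0,"wy":0,"wz":0,"hand":0},{"x":0,"y":0.001,"z":0.133,"wx":0,"wy":0,"wz":0,"hand":0}]'

```text
time: 2.45
tool_pos: [0.5201, 0.1654, 0.0943]
tool_rot: [3.141, 0.001, 3.142]
contact_force: [-0.3, -0.0, 0.6]
opening: 0.0283
```

>>> move_arm --deltas '[{"x":0,"y":0,"z":0,"wx":0,"wy":0,"wz":0,"hand":0},{"x":0,"y":0,"z":0,"wx":0,"wy":0,"wz":0,"hand":0}]'

```text
time: 2.7
tool_pos: [0.5199, 0.1656, 0.0939]
tool_rot: [3.141, 0.0, 3.141]
contact_force: [-0.1, 0.8, 1.3]
opening: 0.0176
```

>>> move_arm --deltas '[{"x":0,"y":0.008,"z":0,"wx":0,"wy":0,"wz":0,"hand":0},{"x":0,"y":0.016,"z":0,"wx":0,"wy":0,"wz":0,"hand":0},{"x":0,"y":0.024,"z":0,"wx":0,"wy":0,"wz":0,"hand":0},{"x":-0.0005,"y":0.032,"z":0,"wx":0,"wy":0,"wz":0,"hand":0},{"x":-0.0005,"y":0.038,"z":0,"wx":0,"wy":0,"wz":0,"hand":0},{"x":-0.0005,"y":0.041,"z":0,"wx":0,"wy":0,"wz":0,"hand":0},{"x":-0.0005,"y":0.041,"z":0,"wx":0,"wy":0,"wz":0,"hand":0},{"x":-0.0005,"y":0.041,"z":0,"wx":0,"wy":0,"wz":0,"hand":0}]'

```text
time: 3.7
tool_pos: [0.5204, 0.2057, 0.0939]
tool_rot: [-3.14, 0.0, -3.142]
contact_force: [-0.5, -4.9, 3.8]
opening: 0.0174
```

>>> move_arm --deltas '[{"x":0,"y":0.002,"z":0,"wx":0,"wy":0,"wz":0,"hand":0},{"x":0,"y":0.002,"z":0,"wx":0,"wy":0,"wz":0,"hand":0}]'

```text
time: 3.95
tool_pos: [0.5204, 0.2058, 0.0938]
tool_rot: [-3.137, -0.001, -3.141]
contact_force: [0.3, -14.2, 5.8]
opening: 0.0173
```

The lock bar is at its stop: 40 mm of travel, then 14 N. I'll release, lift and go above the crank handle.

>>> move_arm --deltas '[{"x":0,"y":-0.002,"z":0,"wx":0,"wy":0,"wz":0,"hand":0.65},{"x":0,"y":-0.002,"z":0,"wx":0,"wy":0,"wz":0,"hand":0.65},{"x":0,"y":-0.002,"z":0,"wx":0,"wy":0,"wz":0,"hand":0.65},{"x":0,"y":-0.002,"z":-0.05,"wx":0,"wy":0,"wz":0,"hand":0.65},{"x":0,"y":-0.002,"z":-0.1,"wx":0,"wy":0,"wz":0,"hand":0.65},{"x":-0.02,"y":-0.06,"z":-0.1,"wx":0,"wy":0,"wz":0,"hand":0.65},{"x":-0.04,"y":-0.12,"z":-0.1,"wx":0,"wy":0,"wz":0,"hand":0.65},{"x":-0.0585,"y":-0.1705,"z":-0.1,"wx":0,"wy":0,"wz":0,"hand":0.65}]'

```text
time: 4.95
tool_pos: [0.5792, 0.0365, 0.1939]
tool_rot: [3.141, 0.0, -3.141]
contact_force: [0.5, -0.2, -0.9]
opening: 0.0594
```

>>> move_arm --deltas '[{"x":0,"y":0,"z":0,"wx":0,"wy":0,"wz":0,"hand":0.65},{"x":0,"y":0,"z":0,"wx":0,"wy":0,"wz":0,"hand":0.65}]'

```text
time: 5.2
tool_pos: [0.5785, 0.0385, 0.1934]
tool_rot: [3.141, -0.001, 3.141]
contact_force: [-0.7, 0.3, 0.4]
opening: 0.06
```

```bash
python3 - <<'E'
from h import *
o=monitor.observe();print(o['tool_pos'],o['tool_rot'],o['qpos'])
P,I=snap("wrist","w3.png")
for n,X in[("post",[.5206,.2055,.126]),("handle",[.5795,.038,.132]),("hub",[.518,.0405,.09])]:print(n,proj(P,np.array(X)))
E
```

```text
[0.57848961 0.03850175 0.19340688] [ 3.14076373e+00 -7.82551915e-04  3.14121882e+00] [-6.61326137e-02  4.69291747e-01  1.41958915e+00  8.16449946e-04
  1.25354718e+00 -1.63680980e+00]
post [454.99456256 131.17152769]
handle [247.19067386 203.86554519]
hub [249.93918857 124.54706967]
```

View pics/w3.png

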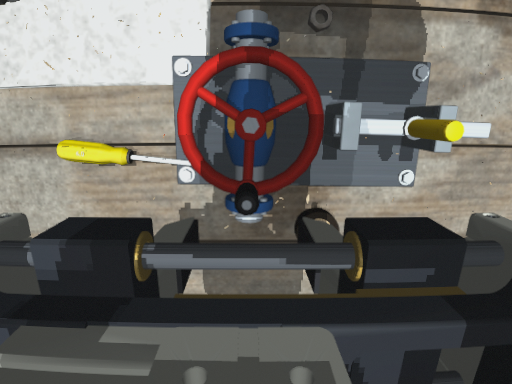

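The handle top is at (246, 205), 1 px from the prediction, and the hub and post match too. I'll descend and grip.

>>> move_arm --deltas '[{"x":-0.001,"y":0,"z":0.05,"wx":0,"wy":0,"wz":0,"hand":0.65},{"x":-0.001,"y":0,"z":0.097,"wx":0,"wy":0,"wz":0,"hand":0.65},{"x":-0.001,"y":0,"z":0.097,"wx":0,"wy":0,"wz":0,"hand":0.65},{"x":-0.001,"y":0,"z":0.097,"wx":0,"wy":0,"wz":0,"hand":0},{"x":-0.001,"y":0,"z":0.097,"wx":0,"wy":0,"wz":0,"hand":0},{"x":-0.001,"y":0,"z":0.097,"wx":0,"wy":0,"wz":0,"hand":0},{"x":-0.001,"y":0,"z":0.097,"wx":0,"wy":0,"wz":0,"hand":0},{"x":-0.001,"y":0,"z":0.097,"wx":0,"wy":0,"wz":0,"hand":0}]' --grip_force 25

```text
time: 6.25
tool_pos: [0.5801, 0.0378, 0.0973]
tool_rot: [-3.142, 0.001, 3.141]
contact_force: [-0.6, 1.3, 3.7]
opening: 0.0204
```

```bash
cat > arc.py <<'E'
import sys,json
import numpy as np
b0,step,n=map(float,sys.argv[1:4]);f=np.radians
for k in range(1,int(n)+1):
    b=b0+k*step; j=(k-1)//8*8; s=b0+j*step
    if (k-1)%8==0: print("--from",s)
    print(json.dumps(dict(x=round(-.062*(np.cos(f(b))-np.cos(f(s))),4)+0.,y=round(.062*(np.sin(f(b))-np.sin(f(s))),4)+0.,z=0,wx=0,wy=0,wz=0,hand=0)),end=", \n")
E
python3 arc.py -2.5 -15 24
```

```text
--from -2.5
{"x": 0.0028, "y": -0.0159, "z": 0, "wx": 0, "wy": 0, "wz": 0, "hand": 0}, 
{"x": 0.0097, "y": -0.0306, "z": 0, "wx": 0, "wy": 0, "wz": 0, "hand": 0}, 
{"x": 0.0201, "y": -0.043, "z": 0, "wx": 0, "wy": 0, "wz": 0, "hand": 0}, 
{"x": 0.0333, "y": -0.0523, "z": 0, "wx": 0, "wy": 0, "wz": 0, "hand": 0}, 
{"x": 0.0485, "y": -0.0578, "z": 0, "wx": 0, "wy": 0, "wz": 0, "hand": 0}, 
{"x": 0.0646, "y": -0.0592, "z": 0, "wx": 0, "wy": 0, "wz": 0, "hand": 0}, 
{"x": 0.0806, "y": -0.0564, "z": 0, "wx": 0, "wy": 0, "wz": 0, "hand": 0}, 
{"x": 0.0953, "y": -0.0496, "z": 0, "wx": 0, "wy": 0, "wz": 0, "hand": 0}, 
--from -122.5
{"x": 0.0124, "y": 0.0104, "z": 0, "wx": 0, "wy": 0, "wz": 0, "hand": 0}, 
{"x": 0.0217, "y": 0.0237, "z": 0, "wx": 0, "wy": 0, "wz": 0, "hand": 0}, 
{"x": 0.0272, "y": 0.0389, "z": 0, "wx": 0, "wy": 0, "wz": 0, "hand": 0}, 
{"x": 0.0286, "y": 0.055, "z": 0, "wx": 0, "wy": 0, "wz": 0, "hand": 0}, 
{"x": 0.0258, "y": 0.0709, "z": 0, "wx": 0, "wy": 0, "wz": 0, "hand": 0}, 
{"x": 0.019, "y": 0.0856, "z": 0, "wx": 0, "wy": 0, "wz": 0, "hand": 0}, 
{"x": 0.0086, "y": 0.098, "z": 0, "wx": 0, "wy": 0, "wz": 0, "hand": 0}, 
{"x": -0.0047, "y": 0.1073, "z": 0, "wx": 0, "wy": 0, "wz": 0, "hand": 0}, 
--from -242.5
{"x": -0.0152, "y": 0.0055, "z": 0, "wx": 0, "wy": 0, "wz": 0, "hand": 0}, 
{"x": -0.0313, "y": 0.0069, "z": 0, "wx": 0, "wy": 0, "wz": 0, "hand": 0}, 
{"x": -0.0473, "y": 0.0041, "z": 0, "wx": 0, "wy": 0, "wz": 0, "hand": 0}, 
{"x": -0.0619, "y": -0.0027, "z": 0, "wx": 0, "wy": 0, "wz": 0, "hand": 0}, 
{"x": -0.0743, "y": -0.0131, "z": 0, "wx": 0, "wy": 0, "wz": 0, "hand": 0}, 
{"x": -0.0836, "y": -0.0264, "z": 0, "wx": 0, "wy": 0, "wz": 0, "hand": 0}, 
{"x": -0.0892, "y": -0.0416, "z": 0, "wx": 0, "wy": 0, "wz": 0, "hand": 0}, 
{"x": -0.0906, "y": -0.0577, "z": 0, "wx": 0, "wy": 0, "wz": 0, "hand": 0},
```

>>> move_arm --deltas '[{"x":0.0028,"y":-0.0159,"z":0,"wx":0,"wy":0,"wz":0,"hand":0},{"x":0.0097,"y":-0.0306,"z":0,"wx":0,"wy":0,"wz":0,"hand":0},{"x":0.0201,"y":-0.043,"z":0,"wx":0,"wy":0,"wz":0,"hand":0},{"x":0.0333,"y":-0.0523,"z":0,"wx":0,"wy":0,"wz":0,"hand":0},{"x":0.0485,"y":-0.0578,"z":0,"wx":0,"wy":0,"wz":0,"hand":0},{"x":0.0646,"y":-0.0592,"z":0,"wx":0,"wy":0,"wz":0,"hand":0},{"x":0.0806,"y":-0.0564,"z":0,"wx":0,"wy":0,"wz":0,"hand":0},{"x":0.0953,"y":-0.0496,"z":0,"wx":0,"wy":0,"wz":0,"hand":0}]' --grip_force 30

```text
time: 7.25
tool_pos: [0.4851, -0.0121, 0.0973]
tool_rot: [3.141, 0.004, 3.14]
contact_force: [7.5, 7.8, 0.8]
opening: 0.0199
```

>>> move_arm --deltas '[{"x":0.0124,"y":0.0104,"z":0,"wx":0,"wy":0,"wz":0,"hand":0},{"x":0.0217,"y":0.0237,"z":0,"wx":0,"wy":0,"wz":0,"hand":0},{"x":0.0272,"y":0.0389,"z":0,"wx":0,"wy":0,"wz":0,"hand":0},{"x":0.0286,"y":0.055,"z":0,"wx":0,"wy":0,"wz":0,"hand":0},{"x":0.0258,"y":0.0709,"z":0,"wx":0,"wy":0,"wz":0,"hand":0},{"x":0.019,"y":0.0856,"z":0,"wx":0,"wy":0,"wz":0,"hand":0},{"x":0.0086,"y":0.098,"z":0,"wx":0,"wy":0,"wz":0,"hand":0},{"x":-0.0047,"y":0.1073,"z":0,"wx":0,"wy":0,"wz":0,"hand":0}]'

```text
time: 8.25
tool_pos: [0.4891, 0.0956, 0.0972]
tool_rot: [-3.14, -0.0, -3.141]
contact_force: [1.2, -7.2, 7.5]
opening: 0.0199
```

>>> move_arm --deltas '[{"x":-0.0152,"y":0.0055,"z":0,"wx":0,"wy":0,"wz":0,"hand":0},{"x":-0.0313,"y":0.0069,"z":0,"wx":0,"wy":0,"wz":0,"hand":0},{"x":-0.0473,"y":0.0041,"z":0,"wx":0,"wy":0,"wz":0,"hand":0},{"x":-0.0619,"y":-0.0027,"z":0,"wx":0,"wy":0,"wz":0,"hand":0},{"x":-0.0743,"y":-0.0131,"z":0,"wx":0,"wy":0,"wz":0,"hand":0},{"x":-0.0836,"y":-0.0264,"z":0,"wx":0,"wy":0,"wz":0,"hand":0},{"x":-0.0892,"y":-0.0416,"z":0,"wx":0,"wy":0,"wz":0,"hand":0},{"x":-0.0906,"y":-0.0577,"z":0,"wx":0,"wy":0,"wz":0,"hand":0}]'

```text
time: 9.25
tool_pos: [0.5801, 0.0384, 0.0972]
tool_rot: [3.141, 0.001, -3.141]
contact_force: [-1.0, 2.4, 9.1]
opening: 0.02
```

```bash
python3 arc.py -362.5 -5 6; python3 arc.py -27.5 15 48
```

```text
--from -362.5
{"x": 0.0005, "y": -0.0054, "z": 0, "wx": 0, "wy": 0, "wz": 0, "hand": 0}, 
{"x": 0.0014, "y": -0.0107, "z": 0, "wx": 0, "wy": 0, "wz": 0, "hand": 0}, 
{"x": 0.0028, "y": -0.0159, "z": 0, "wx": 0, "wy": 0, "wz": 0, "hand": 0}, 
{"x": 0.0047, "y": -0.021, "z": 0, "wx": 0, "wy": 0, "wz": 0, "hand": 0}, 
{"x": 0.0069, "y": -0.0259, "z": 0, "wx": 0, "wy": 0, "wz": 0, "hand": 0}, 
{"x": 0.0097, "y": -0.0306, "z": 0, "wx": 0, "wy": 0, "wz": 0, "hand": 0}, 
--from -27.5
{"x": -0.0055, "y": 0.0152, "z": 0, "wx": 0, "wy": 0, "wz": 0, "hand": 0}, 
{"x": -0.0069, "y": 0.0313, "z": 0, "wx": 0, "wy": 0, "wz": 0, "hand": 0}, 
{"x": -0.0041, "y": 0.0473, "z": 0, "wx": 0, "wy": 0, "wz": 0, "hand": 0}, 
{"x": 0.0027, "y": 0.0619, "z": 0, "wx": 0, "wy": 0, "wz": 0, "hand": 0}, 
{"x": 0.0131, "y": 0.0743, "z": 0, "wx": 0, "wy": 0, "wz": 0, "hand": 0}, 
{"x": 0.0264, "y": 0.0836, "z": 0, "wx": 0, "wy": 0, "wz": 0, "hand": 0}, 
{"x": 0.0416, "y": 0.0892, "z": 0, "wx": 0, "wy": 0, "wz": 0, "hand": 0}, 
{"x": 0.0577, "y": 0.0906, "z": 0, "wx": 0, "wy": 0, "wz": 0, "hand": 0}, 
--from 92.5
{"x
[... 2388 characters left out ...]

{"x": 0.0496, "y": -0.0953, "z": 0, "wx": 0, "wy": 0, "wz": 0, "hand": 0}, 
--from 572.5
{"x": -0.0104, "y": -0.0124, "z": 0, "wx": 0, "wy": 0, "wz": 0, "hand": 0}, 
{"x": -0.0237, "y": -0.0217, "z": 0, "wx": 0, "wy": 0, "wz": 0, "hand": 0}, 
{"x": -0.0389, "y": -0.0272, "z": 0, "wx": 0, "wy": 0, "wz": 0, "hand": 0}, 
{"x": -0.055, "y": -0.0286, "z": 0, "wx": 0, "wy": 0, "wz": 0, "hand": 0}, 
{"x": -0.0709, "y": -0.0258, "z": 0, "wx": 0, "wy": 0, "wz": 0, "hand": 0}, 
{"x": -0.0856, "y": -0.019, "z": 0, "wx": 0, "wy": 0, "wz": 0, "hand": 0}, 
{"x": -0.098, "y": -0.0086, "z": 0, "wx": 0, "wy": 0, "wz": 0, "hand": 0}, 
{"x": -0.1073, "y": 0.0047, "z": 0, "wx": 0, "wy": 0, "wz": 0, "hand": 0},
```

>>> move_arm --deltas '[{"x":0.0005,"y":-0.0054,"z":0,"wx":0,"wy":0,"wz":0,"hand":0},{"x":0.0014,"y":-0.0107,"z":0,"wx":0,"wy":0,"wz":0,"hand":0},{"x":0.0028,"y":-0.0159,"z":0,"wx":0,"wy":0,"wz":0,"hand":0},{"x":0.0047,"y":-0.021,"z":0,"wx":0,"wy":0,"wz":0,"hand":0},{"x":0.0069,"y":-0.0259,"z":0,"wx":0,"wy":0,"wz":0,"hand":0},{"x":0.0069,"y":-0.0259,"z":0,"wx":0,"wy":0,"wz":0,"hand":0},{"x":0.0069,"y":-0.0259,"z":0,"wx":0,"wy":0,"wz":0,"hand":0}]'

```text
time: 10.12
tool_pos: [0.5738, 0.0134, 0.0973]
tool_rot: [3.14, 0.003, -3.142]
contact_force: [5.1, 3.9, 5.3]
opening: 0.0206
```

>>> move_arm --deltas '[{"x":0.001,"y":-0.002,"z":0,"wx":0,"wy":0,"wz":0,"hand":0},{"x":0.001,"y":-0.002,"z":0,"wx":0,"wy":0,"wz":0,"hand":0},{"x":0.001,"y":-0.002,"z":0,"wx":0,"wy":0,"wz":0,"hand":0}]'

```text
time: 10.5
tool_pos: [0.5737, 0.0132, 0.0973]
tool_rot: [3.138, 0.005, -3.142]
contact_force: [8.1, 11.7, 3.2]
opening: 0.0204
```

The wheel is at its stop: no motion and the force rose to 14 N, at bearing about -26°. Now I open it, 6 × 120°.

>>> move_arm --deltas '[{"x":-0.0065,"y":0.0172,"z":0,"wx":0,"wy":0,"wz":0,"hand":0},{"x":-0.0079,"y":0.0333,"z":0,"wx":0,"wy":0,"wz":0,"hand":0},{"x":-0.0051,"y":0.0493,"z":0,"wx":0,"wy":0,"wz":0,"hand":0},{"x":0.0017,"y":0.0639,"z":0,"wx":0,"wy":0,"wz":0,"hand":0},{"x":0.0121,"y":0.0763,"z":0,"wx":0,"wy":0,"wz":0,"hand":0},{"x":0.0254,"y":0.0856,"z":0,"wx":0,"wy":0,"wz":0,"hand":0},{"x":0.0406,"y":0.0912,"z":0,"wx":0,"wy":0,"wz":0,"hand":0},{"x":0.0567,"y":0.0926,"z":0,"wx":0,"wy":0,"wz":0,"hand":0}]'

```text
time: 11.5
tool_pos: [0.5151, 0.1027, 0.0973]
tool_rot: [-3.14, 0.001, -3.141]
contact_force: [2.5, -7.8, 7.7]
opening: 0.0203
```

>>> move_arm --deltas '[{"x":0.0159,"y":-0.0028,"z":0,"wx":0,"wy":0,"wz":0,"hand":0},{"x":0.0306,"y":-0.0097,"z":0,"wx":0,"wy":0,"wz":0,"hand":0},{"x":0.043,"y":-0.0201,"z":0,"wx":0,"wy":0,"wz":0,"hand":0},{"x":0.0523,"y":-0.0333,"z":0,"wx":0,"wy":0,"wz":0,"hand":0},{"x":0.0578,"y":-0.0485,"z":0,"wx":0,"wy":0,"wz":0,"hand":0},{"x":0.0592,"y":-0.0646,"z":0,"wx":0,"wy":0,"wz":0,"hand":0},{"x":0.0564,"y":-0.0806,"z":0,"wx":0,"wy":0,"wz":0,"hand":0},{"x":0.0496,"y":-0.0953,"z":0,"wx":0,"wy":0,"wz":0,"hand":0}]'

```text
time: 12.5
tool_pos: [0.4655, 0.0076, 0.0972]
tool_rot: [3.141, 0.0, 3.141]
contact_force: [4.8, 5.4, 6.5]
opening: 0.0204
```

>>> move_arm --deltas '[{"x":-0.0104,"y":-0.0124,"z":0,"wx":0,"wy":0,"wz":0,"hand":0},{"x":-0.0237,"y":-0.0217,"z":0,"wx":0,"wy":0,"wz":0,"hand":0},{"x":-0.0389,"y":-0.0272,"z":0,"wx":0,"wy":0,"wz":0,"hand":0},{"x":-0.055,"y":-0.0286,"z":0,"wx":0,"wy":0,"wz":0,"hand":0},{"x":-0.0709,"y":-0.0258,"z":0,"wx":0,"wy":0,"wz":0,"hand":0},{"x":-0.0856,"y":-0.019,"z":0,"wx":0,"wy":0,"wz":0,"hand":0},{"x":-0.098,"y":-0.0086,"z":0,"wx":0,"wy":0,"wz":0,"hand":0},{"x":-0.1073,"y":0.0047,"z":0,"wx":0,"wy":0,"wz":0,"hand":0}]'

```text
time: 13.5
tool_pos: [0.5731, 0.0119, 0.0972]
tool_rot: [-3.14, -0.0, 3.141]
contact_force: [-1.8, -1.4, 10.5]
opening: 0.0202
```

One turn is open and tracking well. Now the second turn.

>>> move_arm --deltas '[{"x":-0.0055,"y":0.0152,"z":0,"wx":0,"wy":0,"wz":0,"hand":0},{"x":-0.0069,"y":0.0313,"z":0,"wx":0,"wy":0,"wz":0,"hand":0},{"x":-0.0041,"y":0.0473,"z":0,"wx":0,"wy":0,"wz":0,"hand":0},{"x":0.0027,"y":0.0619,"z":0,"wx":0,"wy":0,"wz":0,"hand":0},{"x":0.0131,"y":0.0743,"z":0,"wx":0,"wy":0,"wz":0,"hand":0},{"x":0.0264,"y":0.0836,"z":0,"wx":0,"wy":0,"wz":0,"hand":0},{"x":0.0416,"y":0.0892,"z":0,"wx":0,"wy":0,"wz":0,"hand":0},{"x":0.0577,"y":0.0906,"z":0,"wx":0,"wy":0,"wz":0,"hand":0}]'

```text
time: 14.5
tool_pos: [0.5151, 0.1027, 0.0972]
tool_rot: [-3.141, 0.001, -3.141]
contact_force: [2.8, -7.0, 6.8]
opening: 0.0203
```

>>> move_arm --deltas '[{"x":0.0159,"y":-0.0028,"z":0,"wx":0,"wy":0,"wz":0,"hand":0},{"x":0.0306,"y":-0.0097,"z":0,"wx":0,"wy":0,"wz":0,"hand":0},{"x":0.043,"y":-0.0201,"z":0,"wx":0,"wy":0,"wz":0,"hand":0},{"x":0.0523,"y":-0.0333,"z":0,"wx":0,"wy":0,"wz":0,"hand":0},{"x":0.0578,"y":-0.0485,"z":0,"wx":0,"wy":0,"wz":0,"hand":0},{"x":0.0592,"y":-0.0646,"z":0,"wx":0,"wy":0,"wz":0,"hand":0},{"x":0.0564,"y":-0.0806,"z":0,"wx":0,"wy":0,"wz":0,"hand":0},{"x":0.0496,"y":-0.0953,"z":0,"wx":0,"wy":0,"wz":0,"hand":0}]'

```text
time: 15.5
tool_pos: [0.4655, 0.0076, 0.0972]
tool_rot: [3.141, 0.0, 3.141]
contact_force: [4.2, 4.7, 6.2]
opening: 0.0203
```

>>> move_arm --deltas '[{"x":-0.0104,"y":-0.0124,"z":0,"wx":0,"wy":0,"wz":0,"hand":0},{"x":-0.0237,"y":-0.0217,"z":0,"wx":0,"wy":0,"wz":0,"hand":0},{"x":-0.0389,"y":-0.0272,"z":0,"wx":0,"wy":0,"wz":0,"hand":0},{"x":-0.055,"y":-0.0286,"z":0,"wx":0,"wy":0,"wz":0,"hand":0},{"x":-0.0709,"y":-0.0258,"z":0,"wx":0,"wy":0,"wz":0,"hand":0},{"x":-0.0856,"y":-0.019,"z":0,"wx":0,"wy":0,"wz":0,"hand":0},{"x":-0.098,"y":-0.0086,"z":0,"wx":0,"wy":0,"wz":0,"hand":0},{"x":-0.1073,"y":0.0047,"z":0,"wx":0,"wy":0,"wz":0,"hand":0}]'

```text
time: 16.5
tool_pos: [0.5731, 0.0118, 0.0972]
tool_rot: [-3.14, -0.0, 3.141]
contact_force: [-2.6, -0.8, 10.4]
opening: 0.0203
```

>>> move_arm --deltas '[{"x":-0.0004,"y":0.0012,"z":0,"wx":0,"wy":0,"wz":0,"hand":0},{"x":-0.0004,"y":0.0012,"z":0,"wx":0,"wy":0,"wz":0,"hand":0},{"x":-0.0004,"y":0.0012,"z":0,"wx":0,"wy":0,"wz":0,"hand":0}]'

```text
time: 16.88
tool_pos: [0.5739, 0.0136, 0.0973]
tool_rot: [-3.141, 0.002, -3.141]
contact_force: [3.2, 1.0, 6.2]
opening: 0.0202
```

```bash
python3 - <<'E'
from h import *
o=monitor.observe();print(o['tool_pos'],o['contact_force'],o['opening'])
print(np.degrees(np.arctan2(o['tool_pos'][1]-.0405,o['tool_pos'][0]-.518)))
a=snap("top","topF.png")[1];b=snap("side","sideF.png")[1]
cv2.imwrite("pics/final.png",np.vstack([cv2.resize(a[110:270,140:410],(780,290)),cv2.resize(b[130:320,130:370],(780,300))]))
o=monitor.observe();print(o['tool_pos'],o['qvel'])
E
```

```text
[0.57388234 0.0136188  0.0972563 ] [3.16654389 1.03424581 6.20157632] 0.020224858416373052
-25.689046792579838
[0.57386443 0.01359687 0.09727991] [-8.15249410e-04 -1.86544044e-04  7.82338760e-04 -6.01459395e-05
  1.32175253e-03 -6.61362658e-04]
```

View pics/final.png

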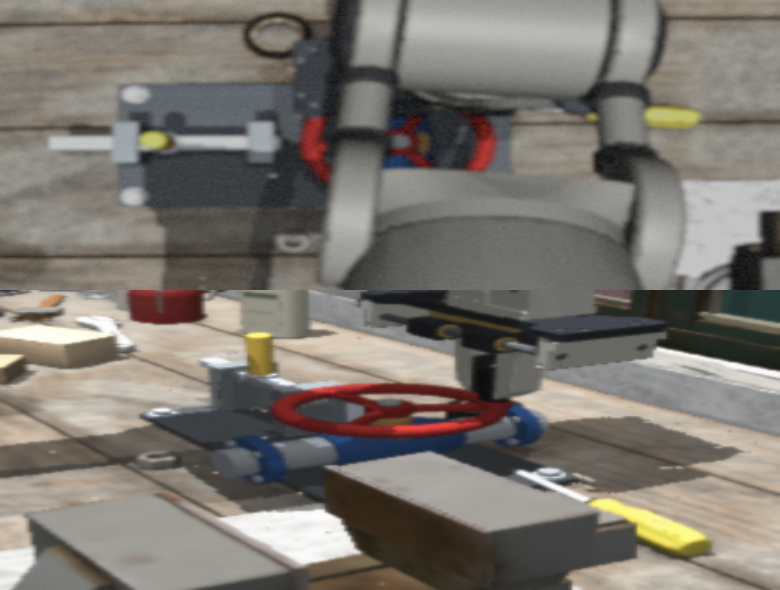

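The final views show the post (155, 140 in the upper half) back by its outer guide. The gripper is on the handle, and the nut, tape and screwdriver are in place. Handle bearing is -25.7° against -26.1° at the stop.

```bash
python3 -c "
from cell import robot,monitor
robot.hand_in();o=monitor.observe();print(o['time'],o['tool_pos'],o['opening'])"
```

```text
the job is handed in; nothing more can be done
the job is handed in; nothing more can be done
```

The job is done and handed in at about 17 s on the robot clock, well under the 72 s limit. It reported no verdict.

- **Lock bar:** I pulled it back 40 mm until it met its stop, where the force rose to 14 N with no more travel. The last top view shows it still back.
- **Shutting the wheel:** I gripped the crank handle and turned it clockwise about 383°. It met the stop at a handle bearing of about -26.1°, where a further push raised the force to 14 N with no movement.
- **Opening again:** I turned it anticlockwise by 720°. The handle ended at -25.7°, so it is within about 0.5° (0.01 rad) of two full turns.
- **Last checks:** The arm was still and the fingers were holding the handle, at 20 mm opening with a 30 N grip setting. The screwdriver, tape and nut looked unmoved in the top and side views, which I judged by eye.
- **What went wrong:** My first move call was refused for missing row keys, and nothing moved. No check disagreed with another.

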